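# Hold a rubber mould on the wax injector's spring nozzle

## Robot

A 7-joint arm with a two-finger parallel gripper is mounted at the origin on a cart in front of the work surface, level with it; the furniture and walls round the work are solid. World frame = base frame: x ahead of the robot, y to its left, z up, the work surface at z = 0. Lengths are in m, angles in rad, forces in N, time in s.
With the tool pointing down it reaches from about 0.4 to 0.85 m from the base axis. Payload 4.5 kg.
Tool frame: the origin (TCP) lies where the fingers leave the gripper's body, on its centre line; the fingertips stand 64 mm ahead of it and the grasp point (between the pads) lies 45 mm ahead of it; z points along the fingers, y is the line along which they close (so a half turn about z gives the same grasp; the last joint's range is limited). The gripper opens to 88 mm and grips with 3 to 60 N. Pads are 18 mm wide; open, the fingers measure 123 mm over their backs; the gripper's body (75 mm by 187 mm) begins 45 mm behind the grasp point.
Start: joints at [-1.207, 0.689, -0.195, 1.565, 0.157, 0.902, -0.215], TCP at [0.202, 0.591, 0.303] pointing down, gripper open.
Joint ranges: [-3.01, 3.01], [-0.46, 2.08], [-1.47, 1.51], [0.13, 2.56], [-1, 4.14], [0.04, 2.09], [-2.66, 2.66]. Speed limits (rad/s): [2.57, 2.57, 3.14, 3.14, 3.14, 3.14, 3.14].

## Interface

Orientations are given as a unit quaternion [x, y, z, w].
In Python, from plant import r gives the robot as it stands.
- The arm moves only by the tool play_rows, never from a script. Its arguments are lists of equal length, an entry for each row: "translation": the shift along the tool's x, y, z in m, a list of three; "delta_rot": the turn, a rotation vector about the tool's x, y, z in degrees, a list of three; "grip": the opening, from -1 (shut) to 1 (fully open). In form: {"translation": [[x, y, z], ...], "delta_rot": [[rx, ry, rz], ...], "grip": [grip, ...]}. A call has 1 to 20 rows; each row shifts and turns the commanded pose from where the row before left it, along the tool's axes as they then stand; what a row does not reach is not made up. A row lasts 1/8 s, in which the tool goes at most 62.5 mm and 10.7 degrees, less where a joint would pass 70% of its speed; a pose out of reach is approached as far as the arm can. A call with a gripper value outside its range is refused whole. The fingers move at their own pace and stop on an object; "squeeze" is the grip in N (left out, the last holds). Time passes only in rows, so rows that do not move let the fingers close. It gives the time, the measured TCP pose, the force, the opening and the grip force at its end, in the units of the state.
- r.get_state(): the state, without advancing time (a new reading comes with each control period).
- r.snapshot(name): name is "scene" or "side" or "wrist"; returns the picture (480x640x3 uint8, blue, green, red); there is no depth.
- r.get_calibration(name): a dict with "intrinsics" (3x3 intrinsics, pixels), "eye" and "rotation" of the camera in the world. Camera axes: x right, y up, looking along -z (the intrinsics and any distortion apply to the point x, -y, -z); pixel columns grow to the right and rows downward; lengths in m; the calibration is good to about 2 mm. A picture is of the moment at which its call begins: read the wrist's pose just before it. get_calibration takes no time and is no camera call; for the wrist camera it gives the pose at the moment of the call.
- r.finish_job(): hands the job in; it is judged then, once.
Trained networks look in the newest picture that a camera, given by its name, has taken for a name from the list of things; names that differ only in an ending like _2 or _b are one class to them, and where a whole thing is asked for, a point or a joint stands for the part that bears it (a point fixed in the world has none). Each returns a list of dicts, best first, with "confidence" (0 to 1); they miss things now and then, are a little off and sometimes report something else, mostly with a low value. They report only what shows in the picture. A call takes as long as a camera call. They do not tell look-alikes from the thing itself.
- r.look_for(camera, target): "point" ([x, y, z] in m, in world coordinates, good to about 4 mm: the middle of the surface that is visible of it).
- r.silhouettes(camera, target): "pixels" (480x640 bool, what is visible of it).
The state is a dict: "clock": time; "q": joint angles; "qd": joint speeds; "joint_torque": joint torques, N m; "tool_pos": TCP position; "eef_rot": TCP orientation; "contact_force": force on the tool from outside, world axes, zero at the start; "moment": the same for the moment, N m; "opening": opening from 0.0 (shut) to 1.0 (fully open); "finger_force": force on a finger pad.
Only numpy, scipy, OpenCV 4.12 (cv2) and the standard library are available. Lean on these libraries where they do the work, as an engineer would, in place of code of your own. Each camera call takes 0.05 s, during which the arm holds its last target. There are 200 camera calls.

## Task

Set the wax injector's air valve lever half open (45 degrees), then pick up the thicker of the two rubber moulds by its aluminium plates and press its sprue mouth squarely over the nozzle tip until the spring nozzle has gone in 6 mm (the black ring round it meets its gland), never to the end of its travel. Keep it pressed there at least three seconds for the shot and finish like that: the program ends still holding the mould, clear of the bench, with the nozzle pressed in. Leave the lever so, and the thin mould and the tools where they lie.

Things in the scene. Friction and masses are not known exactly. Their poses are not given: they have to be found in the camera images.
- injector: wax injector, fixed: grey base 210 x 250 mm, 42 mm high, with a round steel pot (axis at x +20, y -45 mm; 130 mm across, lid rim 148 mm, dome top 160 mm and gauge top 201 mm above the bench). Origin on the bench under the base's centre, z up; its front (nozzle side) is -x, toward the robot. Air pipe parallel to its x axis at y +85 mm, 100 mm high
- gland_face (a point): centre of the front face of the steel gland in which the nozzle slides, 92 mm above the bench; its axes are the injector's: the nozzle points along -x and is pushed in along +x
- nozzle_tip (a point): tip of the brass nozzle, moves with it: when out it is 37 mm in front of the gland face, 60 mm in front of the pot wall, 92 mm above the bench; axes as the injector's. Nozzle 15 mm thick, tapering over its last 15 mm to a rounded tip about 8 mm wide; the rear edge of a 2 mm black ring round it is 6 mm in front of the gland face when out
- nozzle (a joint): how far the nozzle is pressed in, m: 0 out, at rest, 0.012 at the end of its travel. Spring: 2.3 N to start, about 8 N at 6 mm, 13 N at the end
- lever_axis (a point): the vertical axis of the air valve's lever, at the lever's height (131 mm above the bench), over the pipe
- lever_grip (a point): middle of the plain metal grip of the lever, 60 mm from the axis; the grip is 16 mm wide, 56 mm long, 11 mm thick, its top 136 mm above the bench; this point's y axis points along the lever from the axis outward. The pipe, 94 to 106 mm above the bench, and the base are all that lies below
- valve_lever (a joint): angle of the lever, rad, counter-clockwise from above: 0 closed (lever square across the pipe, pointing along the injector's +y), 1.571 fully open (along the pipe, pointing along the injector's -x, to the front); half open is 0.785. It turns against friction of about 0.22 N m and stays where it is left
- thick_mould: the mould to use: a tan rubber block between two aluminium plates, standing on edge: 64 mm long (its x), 44 mm thick over the plates (its y, the way to grip it), 50 mm high, about 0.2 kg; origin at the middle of its underside, z up. The sprue mouth is in its +x end, which at the start faces away from the robot; the plates stop 6 mm short of that end
- thick_mould_mouth (a point): centre of the sprue mouth, in the +x end face, 32 mm from the mould's middle and 25 mm above its underside; axes as the mould's. The mouth is a round recess 16 mm wide, 7 mm deep, with a flared edge 21 mm wide: the nozzle tip bottoms in it
- thin_mould: the other mould, to be left alone: as the thick one but only 28 mm thick and with an 11 mm mouth; origin at the middle of its underside
- loupe: bystander, to be left alone: black folding loupe, 27x54x14 mm; origin under its middle
- steel_block: bystander, to be left alone: flat steel bench block, 64x64x19 mm; origin under its middle
- scriber: bystander, to be left alone: black pen-like scriber with a white collar, 9x114x9 mm; origin under its middle
- side_cutters: bystander, to be left alone: side cutters with black grips, 68x106x12 mm; origin under its middle
- tin: bystander, to be left alone: flat grey steel tin, 61x80x32 mm; origin under its middle
- bristle_brush: bystander, to be left alone: small wooden brush lying bristles up, 30x85x30 mm; origin under its middle
- ring_clamp: bystander, to be left alone: brown wooden ring clamp, 29x121x22 mm; origin under its middle
Things that resemble listed ones, but are neither listed nor needed, are in the scene too. What is shaped like the thick_mould but yellow is not meant.

How it is judged:
On the way, in this order (a step that is already met when the one before it is completed fails the run):
1. the air valve lever stands half open, the moulds still on the bench (value of joint valve_lever between 0.61 and 0.96 rad and height (world z) of thick_mould below 0.01 m and value of joint nozzle below 0.001 m), for 0.3 s.
2. the thick mould is lifted in the gripper (height (world z) of thick_mould above 0.03 m and contact force between the fingers and thick_mould above 3 N), for 0.2 s.
3. the thick mould, seated on the nozzle tip, keeps the nozzle pressed in 4 to 8 mm for two seconds (all of step 2 and value of joint nozzle between 0.004 and 0.008 m and y of thick_mould_mouth in the frame of nozzle_tip between -0.008 and 0.008 m and z of thick_mould_mouth in the frame of nozzle_tip between -0.008 and 0.008 m and x of thick_mould_mouth in the frame of nozzle_tip between 0.003 and 0.01 m and angle between the x axis of thick_mould and the x axis of nozzle_tip, either way round below 0.15 rad and angle between thick_mould's own z axis and vertical below 0.15 rad and contact force between thick_mould and injector above 2 N and value of joint valve_lever between 0.61 and 0.96 rad), for 2 s.
At the end, for the whole second after the job is handed in: Thick mould held in the fingers (over 3 N), 30 mm or more above the bench, within 0.15 rad of upright and of the nozzle's line, tip bottomed in its mouth (over 2 N); nozzle still pressed in 4 to 8 mm, after two seconds so; lever at 45 degrees within 10; thin mould on the bench (all of step 3 and linear speed of thick_mould below 0.01 m/s and height (world z) of thin_mould below 0.01 m); the arm keeps its last pose, push and grip.
It fails at once if the nozzle is pushed to the end of its travel (value of joint nozzle above 0.0112 m).
It fails at once if the nozzle is pressed by something other than the thick mould (value of joint nozzle above 0.002 m and contact force between thick_mould and injector below 0.01 N).
It fails at once if the thin mould or a tool is moved by more than 25 mm (distance of any of thin_mould, loupe, steel_block, scriber, side_cutters, tin, bristle_brush, ring_clamp from where it was at the start of the episode above 0.025 m).
It also fails if it takes over 66 s, if anything falls off the work surface, if the arm or the gripper's body presses on something with over 40 N, if the wrist force passes 120 N, or if a joint passes its speed limit or range.

## Working session

There is one attempt and no reset: what is moved stays moved. The work goes in short steps, Python scripts to look and compute and a tool call to move; the robot and the scene stay as the last step left them, time stands still between calls to the robot, and variables do not carry over. Pictures are saved under pics/ and viewed, at most 11 in all, crops included, and the job is handed in when it is done.

Besides the shell and the picture viewer there is one more tool, called after "Call:" as name(argument=value, ...), one argument or row to a line, values as JSON. play_rows: Moves the arm, as the interface text tells. Its arguments: {"type":"object","properties":{"translation":{"type":"array","items":{"type":"array","items":{"type":"number"}}},"delta_rot":{"type":"array","items":{"type":"array","items":{"type":"number"}}},"grip":{"type":"array","items":{"type":"number"}},"squeeze":{"type":"number"}},"required":["translation","delta_rot","grip"]}

```bash
mkdir -p pics; ls; cat > h.py <<'E'
from plant import r
import numpy as np, cv2
from scipy.spatial.transform import Rotation as R
def proj(cam,p):
    c=r.get_calibration(cam);v=np.array(c['rotation']).T@(np.array(p)-c['eye']);k=np.array(c['intrinsics'])@[v[0],-v[1],-v[2]];return k[:2]/k[2]
def ray(cam,uv,z):
    c=r.get_calibration(cam);d=np.linalg.inv(c['intrinsics'])@[uv[0],uv[1],1.];d=np.array(c['rotation'])@[d[0],-d[1],-d[2]];e=np.array(c['eye']);return e+d*(z-e[2])/d[2]
E
python3 - <<'E'
from h import *
s=r.get_state();print(s['clock'],s['tool_pos'],s['eef_rot'])
ims=[]
for c in ['scene','side']:
    im=r.snapshot(c);cv2.imwrite(f'pics/{c}0.png',im)
    k=r.get_calibration(c);print(c,k['eye'])
    for t in ['injector','gland_face','nozzle_tip','lever_axis','lever_grip','thick_mould','thick_mould_mouth','thin_mould','scriber','side_cutters','tin','bristle_brush','ring_clamp','loupe','steel_block']:
        try:
            for d in r.look_for(c,t)[:3]: print(t,np.round(d['point'],3),round(d['confidence'],2),proj(c,d['point']).round())
        except Exception as e: print(t,e)
E
```

```text
pics
0.0 [0.20229904 0.59080996 0.30190462] [ 1.64119492e-01  9.86440037e-01 -9.15733729e-04 -8.22360132e-05]
scene [-0.06119718 -0.600156    1.06882445]
injector matmul: Input operand 1 has a mismatch in its core dimension 0, with gufunc signature (n?,k),(k,m?)->(n?,m?) (size 3 is different from 4)
gland_face matmul: Input operand 1 has a mismatch in its core dimension 0, with gufunc signature (n?,k),(k,m?)->(n?,m?) (size 3 is different from 4)
nozzle_tip matmul: Input operand 1 has a mismatch in its core dimension 0, with gufunc signature (n?,k),(k,m?)->(n?,m?) (size 3 is different from 4)
lever_axis matmul: Input operand 1 has a mismatch in its core dimension 0, with gufunc signature (n?,k),(k,m?)->(n?,m?) (size 3 is different from 4)
lever_grip matmul: Input operand 1 has a mismatch in its core dimension 0, with gufunc signature (n?,k),(k,m?)->(n?,m?) (size 3 is different from 4)
thick_mould matmul: Input operand 1 has a mismatch in its core dimension 0, with gufunc signature (n?,k),(k,m?)->(n?,m?) (size 3 is different from 4)
thick_mould_mouth matmul: Input operand 1 has a misma
[... 2569 characters left out ...]
smatch in its core dimension 0, with gufunc signature (n?,k),(k,m?)->(n?,m?) (size 3 is different from 4)
bristle_brush matmul: Input operand 1 has a mismatch in its core dimension 0, with gufunc signature (n?,k),(k,m?)->(n?,m?) (size 3 is different from 4)
ring_clamp matmul: Input operand 1 has a mismatch in its core dimension 0, with gufunc signature (n?,k),(k,m?)->(n?,m?) (size 3 is different from 4)
loupe matmul: Input operand 1 has a mismatch in its core dimension 0, with gufunc signature (n?,k),(k,m?)->(n?,m?) (size 3 is different from 4)
steel_block matmul: Input operand 1 has a mismatch in its core dimension 0, with gufunc signature (n?,k),(k,m?)->(n?,m?) (size 3 is different from 4)
```

The rotation comes as a quaternion, so I'll fix the helper.

```bash
sed -i "s/np.array(c\['rotation'\])/R.from_quat(c['rotation']).as_matrix()/" h.py
python3 - <<'E'
from h import *
r.snapshot('scene')
for c in ['scene','side']:
    if c=='side': r.snapshot(c)
    for t in ['injector','nozzle_tip','lever_grip','thick_mould','thick_mould_mouth','thin_mould']:
        for d in r.look_for(c,t)[:4]: print(c,t,np.round(d['point'],3),round(d['confidence'],2),proj(c,d['point']).round())
print(r.get_state()['clock'])
E
```

```text
scene injector [ 0.565 -0.347  0.069] 0.88 [477. 364.]
scene injector [0.597 0.309 0.025] 0.32 [286. 208.]
scene nozzle_tip [0.471 0.4   0.041] 0.71 [227. 208.]
scene nozzle_tip [ 0.507 -0.296  0.1  ] 0.5 [441. 356.]
scene nozzle_tip [ 0.672 -0.22   0.136] 0.49 [466. 279.]
scene lever_grip [ 0.672 -0.216  0.132] 0.71 [464. 279.]
scene thick_mould [0.369 0.476 0.047] 0.75 [179. 209.]
scene thick_mould [0.465 0.4   0.042] 0.62 [225. 209.]
scene thick_mould_mouth [0.37  0.48  0.047] 0.9 [178. 209.]
scene thick_mould_mouth [0.471 0.401 0.042] 0.63 [227. 208.]
scene thin_mould [0.462 0.212 0.042] 0.64 [267. 248.]
scene thin_mould [0.345 0.094 0.007] 0.37 [260. 310.]
scene thin_mould [ 0.674 -0.219  0.138] 0.23 [466. 278.]
side injector [ 0.55  -0.382  0.075] 0.84 [430. 326.]
side nozzle_tip [ 0.508 -0.295  0.092] 0.64 [388. 303.]
side nozzle_tip [0.47  0.399 0.037] 0.34 [255. 220.]
side lever_grip [ 0.67  -0.22   0.135] 0.74 [430. 254.]
side lever_grip [ 0.366 -0.149  0.011] 0.3 [298. 320.]
side thick_mould [0.465 0.4   0.035] 0.7 [253. 221.]
side thick_mould [0.37  0.474 0.037] 0.57 [217. 218.]
side thick_mould_mouth [0.469 0.399 0.037] 0.61 [254. 220.]
side thick_mould_mouth [0.373 0.472 0.04 ] 0.57 [218. 217.]
side thick_mould_mouth [ 0.409 -0.061  0.028] 0.43 [299. 291.]
side thin_mould [0.458 0.206 0.031] 0.7 [275. 245.]
side thin_mould [ 0.551 -0.387  0.074] 0.6 [432. 327.]
2.3
```

View pics/scene0.png

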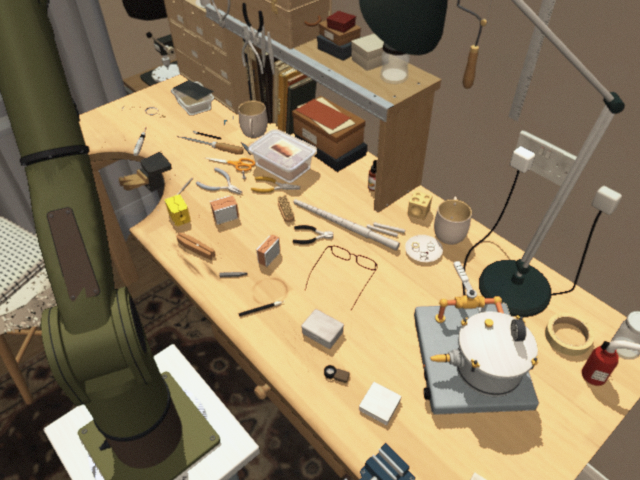

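View pics/side0.png

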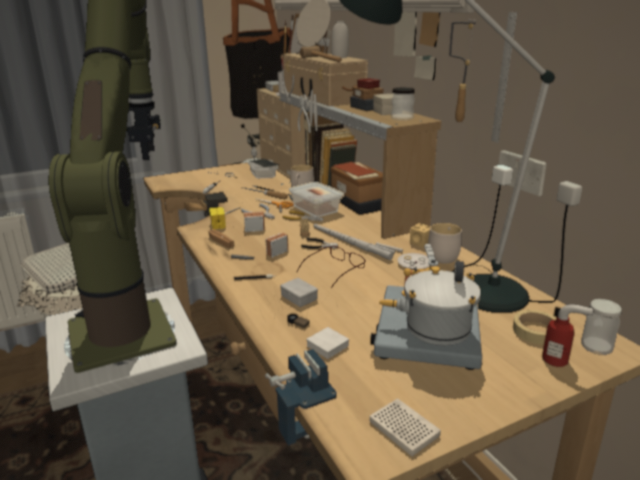

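The scene view shows three mould-shaped things. The yellow one at (178,209) is the decoy. The tan, thicker one at (225,209) fits the description, and the thin one is at (267,250). The injector's nozzle is at about (440,357) and the lever grip at (462,278). I'll confirm with one enlarged crop.

```bash
python3 - <<'E'
from h import *
im=cv2.imread('pics/scene0.png')
a=cv2.resize(im[180:280,150:310],(640,400)[:2],interpolation=cv2.INTER_CUBIC)[:, :400] if 0 else cv2.resize(im[185:275,160:300],None,fx=2.85,fy=2.85,interpolation=cv2.INTER_CUBIC)
b=cv2.resize(im[255:415,405:545],None,fx=3.7,fy=3.7,interpolation=cv2.INTER_CUBIC)
H=max(a.shape[0],b.shape[0]);
a=cv2.resize(im[185:275,160:300],(280,180),interpolation=cv2.INTER_CUBIC)
c=np.zeros((592,800,3),np.uint8);c[:b.shape[0],:b.shape[1]]=b[:592];c[:180,518+0:798]=a
cv2.imwrite('pics/crop0.png',c)
E
```

```text
(no output)
```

View pics/crop0.png

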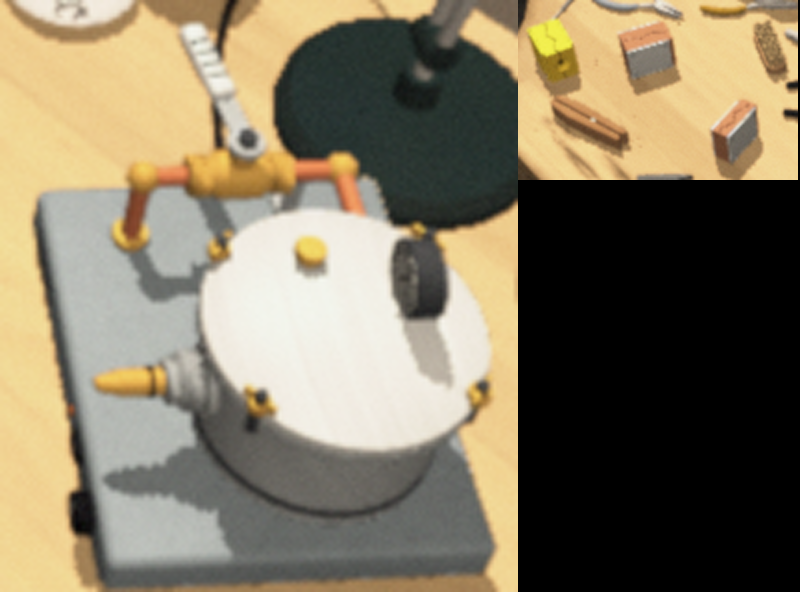

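The crop shows the tan thick block at scene (225,209), with a wide tan top between its plates. The one at (267,250) is clearly thinner, and the yellow one at (178,209) is not meant. On the injector, the nozzle tip is at (431,358), the lever pivot at (472,292) and the lever end at (457,263).

```bash
python3 - <<'E'
from h import *
from scipy.optimize import least_squares
f=lambda u,v:(u/3.7+405,v/3.7+255)
obs=[(f(38,192),(-.105,.125,.042)),(f(104,566),(-.105,-.125,.042)),(f(495,545),(.105,-.125,.042)),(f(97,381),(.02-.065-.060,-.045,.092))]
for (p,l) in obs: print(l,ray('scene',p,l[2]).round(4))
piv=ray('scene',f(247,137),.136);end=ray('scene',f(193,28),.136);print('lever',piv.round(4),end.round(4),np.degrees(np.arctan2(*(end-piv)[[1,0]])))
def res(q):
    c,s=np.cos(q[2]),np.sin(q[2]);o=[]
    for p,l in obs: o+=list(proj('scene',[q[0]+c*l[0]-s*l[1],q[1]+s*l[0]+c*l[1],l[2]])-p)
    return o
s=least_squares(res,[.565,-.3,0]);print(s.x,np.degrees(s.x[2]),s.fun.round(1))
# mould: silhouettes
r.snapshot('scene')
im=cv2.imread('pics/scene0.png')
for t in ['thick_mould','thin_mould']:
  for d in r.silhouettes('scene',t)[:3]:
    ys,xs=np.where(d['pixels']);print(t,d['confidence'],xs.mean(),ys.mean(),len(xs))
    if t=='thick_mould' and xs.mean()>200:
        np.save('thick.npy',d['pixels']);m=d['pixels']
# fit mould pose by silhouette of box
def hull(q,cam='scene'):
    c,s=np.cos(q[2]),np.sin(q[2]);pts=[]
    for a in(-.032,.032):
        for b in(-.022,.022):
            for z in(0,.05): pts.append(proj(cam,[q[0]+c*a-s*b,q[1]+s*a+c*b,z]))
    return cv2.convexHull(np.array(pts,np.float32))
S=8
def cost(q,m=m):
    y0,x0=170,180
    M=cv2.resize(m[y0:y0+80,x0:x0+90].astype(np.uint8),None,fx=S,fy=S,interpolation=cv2.INTER_NEAREST)
    A=np.zeros_like(M);h=((hull(q)[:,0]-[x0-.5,y0-.5])*S).astype(np.int32);cv2.fillConvexPoly(A,h,1)
    return (A!=M).sum()/S/S
best=min(((cost([x,y,th]),x,y,th) for x in np.arange(.45,.49,.005) for y in np.arange(.385,.42,.005) for th in np.radians(np.arange(-90,90,10))))
from scipy.optimize import minimize
for th0 in [best[3]]:
    w=minimize(cost,best[1:],method='Nelder-Mead',options=dict(initial_simplex=np.array(best[1:])+np.array([[0,0,0],[.005,0,0],[0,.005,0],[0,0,.1]])))
    print(best,w.x,np.degrees(w.x[2]),w.fun,m.sum())
E
```

```text
(-0.105, 0.125, 0.042) [ 0.5969 -0.1562  0.042 ]
(-0.105, -0.125, 0.042) [ 0.4395 -0.3434  0.042 ]
(0.105, -0.125, 0.042) [ 0.6023 -0.4739  0.042 ]
(-0.105, -0.045, 0.092) [ 0.494  -0.2834  0.092 ]
lever [ 0.6529 -0.25    0.136 ] [ 0.6949 -0.1774  0.136 ] 59.95238808444097
[ 0.60106296 -0.31407742 -0.68802475] -39.42091421413753 [-1.  -2.   0.6 -0.2  1.7  1.1 -1.4  0.4]
thick_mould 0.62 224.60955518945633 209.48929159802307 607
thin_mould 0.6 268.4366197183099 250.49295774647888 497
thin_mould 0.45 285.8677966101695 209.4271186440678 295Traceback (most recent call last):
  File "<stdin>", line 33, in <module>
  File "<stdin>", line 33, in <genexpr>
  File "<stdin>", line 31, in cost
  File "<stdin>", line 25, in hull
  File "h.py", line 5, in proj
    c=r.get_calibration(cam);v=R.from_quat(c['rotation']).as_matrix().T@(np.array(p)-c['eye']);k=np.array(c['intrinsics'])@[v[0],-v[1],-v[2]];return k[:2]/k[2]
ValueError: time passes only in moves, steps and waits
```

```bash
cat > h.py <<'E'
from plant import r
import numpy as np, cv2
from scipy.spatial.transform import Rotation as R
_c={}
def cal(cam):
    if cam not in _c:
        c=r.get_calibration(cam);_c[cam]=(np.array(c['intrinsics']),np.array(c['eye']),R.from_quat(c['rotation']).as_matrix())
    return _c[cam]
def proj(cam,p):
    K,e,M=cal(cam);v=M.T@(np.array(p)-e);k=K@[v[0],-v[1],-v[2]];return k[:2]/k[2]
def dirn(cam,uv):
    K,e,M=cal(cam);d=np.linalg.inv(K)@[uv[0],uv[1],1.];return M@[d[0],-d[1],-d[2]]
def ray(cam,uv,z):
    e=cal(cam)[1];d=dirn(cam,uv);return e+d*(z-e[2])/d[2]
def tri(a,b):
    d1,d2=dirn('scene',a),dirn('side',b);e1,e2=cal('scene')[1],cal('side')[1]
    t=np.linalg.lstsq(np.c_[d1,-d2],e2-e1,rcond=None)[0];p,q=e1+d1*t[0],e2+d2*t[1];return ((p+q)/2).round(3),np.linalg.norm(p-q).round(3)
def move(tgt,quat,n=None):
    "tool-frame shift and rotvec(deg) to world target"
    s=r.get_state();M=R.from_quat(s['eef_rot']);d=M.inv().apply(np.array(tgt)-s['tool_pos']);w=(M.inv()*R.from_quat(quat)).as_rotvec(degrees=True);return d.round(4),w.round(2)
def down(yawy):
    "tool pointing down with tool y along world heading yawy (deg)"
    a=np.radians(yawy);y=np.array([np.cos(a),np.sin(a),0]);z=np.array([0,0,-1.]);x=np.cross(y,z);return R.from_matrix(np.c_[x,y,z]).as_quat()
def yhead():
    y=R.from_quat(r.get_state()['eef_rot']).as_matrix()[:,1];return np.degrees(np.arctan2(y[1],y[0]))
def fit(m,cam,size,g,z=0.):
    "fit box pose (x,y,yaw) to silhouette"
    from scipy.optimize import minimize
    ys,xs=np.where(m);x0,y0=xs.min()-20,ys.min()-20;w,h=np.ptp(xs)+40,np.ptp(ys)+40
    S=max(1,int(600/max(w,h)));P=np.zeros((h,w),np.uint8);P[ys-y0,xs-x0]=1;P=cv2.resize(P,None,fx=S,fy=S,interpolation=cv2.INTER_NEAREST)
    def cost(q):
        c,s=np.cos(q[2]),np.sin(q[2]);p=[proj(cam,[q[0]+c*a-s*b,q[1]+s*a+c*b,zz]) for a in(-size[0]/2,size[0]/2) for b in(-size[1]/2,size[1]/2) for zz in(z,z+size[2])]
        A=np.zeros_like(P);cv2.fillConvexPoly(A,cv2.convexHull(((np.array(p)-[x0-.5,y0-.5])*S).astype(np.int32)),1);return (A!=P).sum()/P.sum()
    out=[]
    for a in np.radians(np.arange(-90,90,22.5)):
        w_=minimize(cost,[g[0],g[1],a],method='Nelder-Mead',options=dict(initial_simplex=np.array([g[0],g[1],a])+np.array([[0,0,0],[.01,0,0],[0,.01,0],[0,0,.3]])));out.append((w_.fun,w_.x[0],w_.x[1],np.degrees(w_.x[2])))
    return sorted(out)[:3]
E
python3 - <<'E'
from h import *
print('lamp foot',tri((520,272),(497,272)),'lamp elbow',tri((613,101),(548,77)))
print('shelf front foot',tri((380,205),(385,232)),'shelf top',tri((409,92),(388,135)))
print('gauge',tri((519,329),(460,270)))
print('pivot',tri((471.8,292.3),(434,270)))
for d in fit(np.load('thick.npy'),'scene',(.064,.044,.05),(.468,.405)): print(np.round(d,4))
print(r.get_state()['clock'], yhead())
E
```

```text
lamp foot (array([ 0.841, -0.262,  0.064]), np.float64(0.006)) lamp elbow (array([ 0.877, -0.296,  0.522]), np.float64(0.001))
shelf front foot (array([0.794, 0.146, 0.024]), np.float64(0.0)) shelf top (array([0.82 , 0.141, 0.341]), np.float64(0.066))
gauge (array([ 0.613, -0.382,  0.183]), np.float64(0.002))
pivot (array([ 0.674, -0.238,  0.103]), np.float64(0.006))
[  0.0587   0.471    0.4154 -16.9019]
[  0.0592   0.4707   0.4154 -18.2074]
[  0.0593   0.4705   0.4152 -18.1617]
2.45 71.11030485793086
```

```bash
python3 - <<'E'
from h import *
d,w=move([.67,-.21,.31],down(-30));print(d,w,d/18)
c=r.get_calibration('wrist');s=r.get_state();M=R.from_quat(s['eef_rot']);print(M.inv().apply(np.array(c['eye'])-s['tool_pos']),(M.inv()*R.from_quat(c['rotation'])).as_matrix().round(2),c['intrinsics'])
E
```

```text
[-0.7019 -0.6068 -0.0073] [  0.    -0.   101.11] [-0.03899444 -0.03371111 -0.00040556]
[ 0.06845502  0.00048916 -0.08230084] [[-0.    0.96  0.27]
 [ 1.    0.    0.  ]
 [ 0.    0.27 -0.96]] [[361.69799028   0.         320.63138526]
 [  0.         361.69799028 237.41858795]
 [  0.           0.           1.        ]]
```

Call:
play_rows(
  translation=[
    [-0.039,-0.0337,0],
    [-0.039,-0.0337,0],
    [-0.039,-0.0337,0],
    [-0.039,-0.0337,0],
    [-0.039,-0.0337,0],
    [-0.039,-0.0337,0],
    [-0.039,-0.0337,0],
    [-0.039,-0.0337,0],
    [-0.039,-0.0337,0],
    [-0.039,-0.0337,0],
    [-0.039,-0.0337,0],
    [-0.039,-0.0337,0],
    [-0.039,-0.0337,0],
    [-0.039,-0.0337,0],
    [-0.039,-0.0337,0],
    [-0.039,-0.0337,0],
    [-0.039,-0.0337,0],
    [-0.039,-0.0337,-0.007],
  ],
  delta_rot=[
    [0,0,0],
    [0,0,0],
    [0,0,0],
    [0,0,0],
    [0,0,0],
    [0,0,0],
    [0,0,0],
    [0,0,0],
    [0,0,0],
    [0,0,0],
    [0,0,0],
    [0,0,0],
    [0,0,0],
    [0,0,0],
    [0,0,0],
    [0,0,0],
    [0,0,0],
    [0,0,0],
  ],
  grip=[1,1,1,1,1,1,1,1,1,1,1,1,1,1,1,1,1,1],
)

```text
clock: 4.7
tool_pos: [0.6705, -0.2114, 0.3092]
eef_rot: [0.164, 0.986, 0.0, -0.001]
contact_force: [0.6, 0.1, 0.5]
opening: 1.003
finger_force: 0.0
```

Call:
play_rows(
  translation=[
    [0,0,0],
    [0,0,0],
    [0,0,0],
    [0,0,0],
    [0,0,0],
    [0,0,0],
    [0,0,0],
    [0,0,0],
    [0,0,0],
    [0,0,0],
    [0,0,0],
    [0,0,0],
  ],
  delta_rot=[
    [0,0,10.1],
    [0,0,10.1],
    [0,0,10.1],
    [0,0,10.1],
    [0,0,10.1],
    [0,0,10.1],
    [0,0,10.1],
    [0,0,10.1],
    [0,0,10.1],
    [0,0,10.2],
    [0,0,0],
    [0,0,0],
  ],
  grip=[1,1,1,1,1,1,1,1,1,1,1,1],
)

```text
clock: 6.2
tool_pos: [0.6701, -0.2098, 0.3096]
eef_rot: [0.865, 0.501, -0.0, -0.0]
contact_force: [-0.6, 0.6, -0.3]
opening: 0.998
finger_force: 0.0
```

```bash
python3 - <<'E'
from h import *
s=r.get_state();print(s['clock'],s['tool_pos'],yhead(),s['q'])
cal('wrist');im=r.snapshot('wrist');cv2.imwrite('pics/w1.png',im)
for t in ['lever_grip','nozzle_tip','lever_axis']:
    for d in r.look_for('wrist',t)[:2]: print(t,np.round(d['point'],3),d['confidence'],proj('wrist',d['point']).round())
    for d in r.silhouettes('wrist',t)[:1]:
        ys,xs=np.where(d['pixels']);print(t,'sil',xs.mean(),ys.mean(),len(xs),d['confidence'])
        if t!='nozzle_tip':
            l=cv2.fitLine(np.c_[xs,ys].astype(np.float32),cv2.DIST_L2,0,.01,.01).ravel();P=np.array([ray('wrist',(l[2]+k*l[0],l[3]+k*l[1]),.134) for k in(-40,40)]);print(P.round(4))
np.save('w1cal.npy',np.array(cal('wrist'),dtype=object),allow_pickle=True)
E
```

```text
6.2 [ 0.67010192 -0.20980624  0.30961949] -29.820766729451766 [ 0.14465132  0.80186891  0.1984812   1.30291806 -0.16405151  1.0527471
 -0.15504483]
lever_grip [ 0.676 -0.212  0.132] 0.78 [327. 232.]
lever_grip [ 0.405 -0.223  0.019] 0.68 [126. 328.]
lever_grip sil 329.8750949126803 230.01632498101748 2634 0.65
[[ 0.6929 -0.1851  0.134 ]
 [ 0.6631 -0.2382  0.134 ]]
nozzle_tip sil 222.24347826086955 383.03478260869565 115 0.42
lever_axis [ 0.676 -0.21   0.133] 0.81 [326. 230.]
lever_axis sil 329.78967350037965 230.80827638572512 2634 0.67
[[ 0.6926 -0.1855  0.134 ]
 [ 0.6628 -0.2388  0.134 ]]Traceback (most recent call last):
  File "<stdin>", line 10, in <module>
ValueError: could not broadcast input array from shape (3,3) into shape (3,)
```

View pics/w1.png

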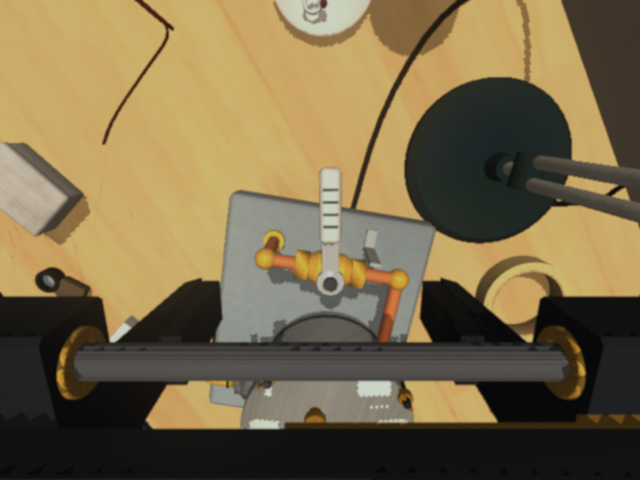

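The wrist view shows the lever pivot at (330,284) and its tip at (330,170). The back edge of the base runs from (232,192) to (436,227).

```bash
python3 - <<'E'
from h import *
p=ray('wrist',(330,284),.136);e=ray('wrist',(330,169),.136);d=e-p;print(p,e,np.linalg.norm(d),np.degrees(np.arctan2(d[1],d[0])))
a=ray('wrist',(231,191),.042);b=ray('wrist',(437,226),.042);d=b-a;print(a,b,np.linalg.norm(d),np.degrees(np.arctan2(d[1],d[0])))
l=ray('wrist',(220,312),.042);d=a-l;print(np.degrees(np.arctan2(d[1],d[0]))-90)
u=(e-p)/np.linalg.norm(e-p);g=p+.060*u;print('grip',g)
print(move([g[0],g[1],.175],down(-29.3)))
E
```

```text
[ 0.65774958 -0.24764686  0.136     ] [ 0.70052154 -0.17240386  0.136     ] 0.08655027678529743 60.383893323709216
[ 0.60492572 -0.15101541  0.042     ] [ 0.76313176 -0.28282301  0.042     ] 0.2059184211024019 -39.79899517913866
-38.987967431094326
grip [ 0.68740076 -0.1954855   0.136     ]
(array([0.0212, 0.0077, 0.1347]), array([-0.  , -0.01, -0.68]))
```

Call:
play_rows(
  translation=[
    [0.007,0.0025,0.035],
    [0.007,0.0025,0.035],
    [0.0072,0.0025,0.035],
    [0,0,0.0205],
    [0,0,0.01],
    [0,0,0],
  ],
  delta_rot=[
    [0,0,-0.7],
    [0,0,0],
    [0,0,0],
    [0,0,0],
    [0,0,0],
    [0,0,0],
  ],
  grip=[0,0,0,0,0,0],
)

```text
clock: 7.3
tool_pos: [0.6869, -0.1957, 0.1743]
eef_rot: [0.863, 0.505, -0.0, 0.0]
contact_force: [-0.5, 0.7, 0.9]
opening: 0.5
finger_force: 0.0
```

Call:
play_rows(
  translation=[
    [0,0,0],
    [0,0,0],
    [0,0,0],
    [0,0,0],
    [0,0,0],
  ],
  delta_rot=[
    [0,0,0],
    [0,0,0],
    [0,0,0],
    [0,0,0],
    [0,0,0],
  ],
  grip=[-1,-1,-1,-1,-1],
  squeeze=15,
)

```text
clock: 7.92
tool_pos: [0.6871, -0.195, 0.1748]
eef_rot: [0.863, 0.505, 0.0, -0.0]
contact_force: [-1.8, 1.3, 4.7]
opening: 0.173
finger_force: 15.0
```

```bash
python3 - <<'E'
from h import *
s=r.get_state();print(s['clock'],s['tool_pos'],yhead(),s['opening']*88,s['finger_force'],s['contact_force'])
E
```

```text
7.925 [ 0.68709043 -0.19503041  0.17477309] -29.296294699672675 15.236562628610047 15.000416748225689 [-1.82077376  1.27339433  4.72483019]
```

Call:
play_rows(
  translation=[
    [-0.0002,-0.0052,0],
    [-0.0002,-0.0052,0],
    [-0.0002,-0.0052,0],
    [-0.0002,-0.0052,0],
    [-0.0002,-0.0052,0],
    [-0.0002,-0.0052,0],
    [-0.0002,-0.0052,0],
    [0,0,0],
    [0,0,0],
  ],
  delta_rot=[
    [0,0,-5],
    [0,0,-5],
    [0,0,-5],
    [0,0,-5],
    [0,0,-5],
    [0,0,-5],
    [0,0,-5],
    [0,0,0],
    [0,0,0],
  ],
  grip=[-1,-1,-1,-1,-1,-1,-1,-1,-1],
)

```text
clock: 9.05
tool_pos: [0.6518, -0.1871, 0.1747]
eef_rot: [0.672, 0.741, 0.0, -0.001]
contact_force: [-3.1, 1.5, 7.7]
opening: 0.177
finger_force: 15.0
```

Call:
play_rows(
  translation=[
    [0,0,0],
    [0,0,0],
    [0,0,0],
    [0,0,-0.03],
    [0,0,-0.05],
    [0,0,-0.05],
    [0,0,0],
    [0,0,0],
  ],
  delta_rot=[
    [0,0,0],
    [0,0,0],
    [0,0,0],
    [0,0,0],
    [0,0,0],
    [0,0,0],
    [0,0,0],
    [0,0,0],
  ],
  grip=[0,0,0,0,0,0,0,0],
)

```text
clock: 10.05
tool_pos: [0.6516, -0.1875, 0.3036]
eef_rot: [0.671, 0.741, -0.0, -0.0]
contact_force: [-0.6, -0.3, 0.3]
opening: 0.502
finger_force: 0.0
```

```bash
python3 - <<'E'
from h import *
s=r.get_state();print(s['clock'],s['tool_pos'],yhead())
cal('wrist');im=r.snapshot('wrist');cv2.imwrite('pics/w2.png',im)
for d in r.silhouettes('wrist','lever_grip')[:1]:
    ys,xs=np.where(d['pixels']);print('sil',xs.mean(),ys.mean(),len(xs),d['confidence'])
    l=cv2.fitLine(np.c_[xs,ys].astype(np.float32),cv2.DIST_L2,0,.01,.01).ravel();P=np.array([ray('wrist',(l[2]+k*l[0],l[3]+k*l[1]),.136) for k in(-40,40)]);print(P.round(4));d=P[1]-P[0];print(np.degrees(np.arctan2(d[1],d[0])))
E
```

```text
10.05 [ 0.65162057 -0.18753308  0.30358498] 5.7062495540520075
sil 320.12855517633676 259.2328403488813 2637 0.7
[[ 0.6564 -0.2366  0.136 ]
 [ 0.6516 -0.1749  0.136 ]]
94.40646340980028
```

View pics/w2.png

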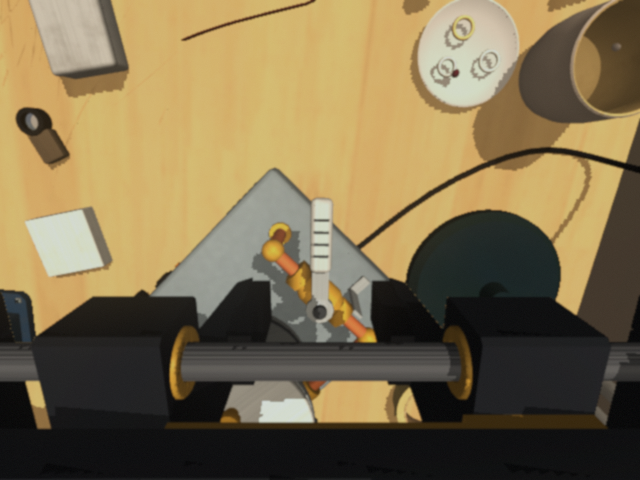

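The lever now stands at about 94.4–95° in the world frame. With the injector at a yaw of −39.5°, the joint is at about 44–45°. Next I'll look at the nozzle from above.

```bash
python3 - <<'E'
from h import *
print(move([.5,-.29,.30],down(5.7)))
a,b,c=[ray('wrist',p,.042) for p in((275,169),(175,270),(365,257))]
for v in(b-a,c-a): print(np.degrees(np.arctan2(v[1],v[0])))
print(a)
E
```

```text
(array([-0.0871, -0.1607,  0.0028]), array([-0.18, -0.07,  0.01]))
-130.40569374992816
-39.23441283631407
[ 0.60515017 -0.15210715  0.042     ]
```

Call:
play_rows(
  translation=[
    [-0.029,-0.0535,0],
    [-0.029,-0.0535,0],
    [-0.029,-0.0535,0.003],
    [0,0,0],
    [0,0,0],
  ],
  delta_rot=[
    [0,0,0],
    [0,0,0],
    [0,0,0],
    [0,0,0],
    [0,0,0],
  ],
  grip=[1,1,1,1,1],
)

```text
clock: 10.78
tool_pos: [0.5013, -0.2896, 0.3004]
eef_rot: [0.671, 0.741, 0.0, -0.001]
contact_force: [-0.2, 0.2, 1.2]
opening: 0.997
finger_force: 0.0
```

```bash
python3 - <<'E'
from h import *
s=r.get_state();print(s['clock'],s['tool_pos'],yhead())
cal('wrist');im=r.snapshot('wrist');cv2.imwrite('pics/w3.png',im)
for t in ['nozzle_tip','gland_face']:
  for d in r.silhouettes('wrist',t)[:1]:
    ys,xs=np.where(d['pixels']);print('sil',xs.mean(),ys.mean(),len(xs),d['confidence'],xs.min(),xs.max(),ys.min(),ys.max())
    l=cv2.fitLine(np.c_[xs,ys].astype(np.float32),cv2.DIST_L2,0,.01,.01).ravel();P=np.array([ray('wrist',(l[2]+k*l[0],l[3]+k*l[1]),.092) for k in(-20,20)]);d=P[1]-P[0];print(P.round(4),np.degrees(np.arctan2(d[1],d[0])))
E
python3 -c "
import cv2;im=cv2.imread('pics/w3.png');cv2.imwrite('pics/w3c.png',cv2.resize(im[150:350,220:420],(600,600),interpolation=cv2.INTER_CUBIC))"
```

```text
10.775 [ 0.50125566 -0.28961411  0.30039953] 5.712367293100593
sil 190.64957264957266 37.89850427350427 1872 0.72 167 216 5 72
[[ 0.3887 -0.1508  0.092 ]
 [ 0.4018 -0.1728  0.092 ]] -59.27961380475075
sil 431.0082594011934 232.48539730869513 57147 0.8 261 585 64 422
[[ 0.5862 -0.3026  0.092 ]
 [ 0.6024 -0.2742  0.092 ]] 60.387628987231906
```

View pics/w3c.png

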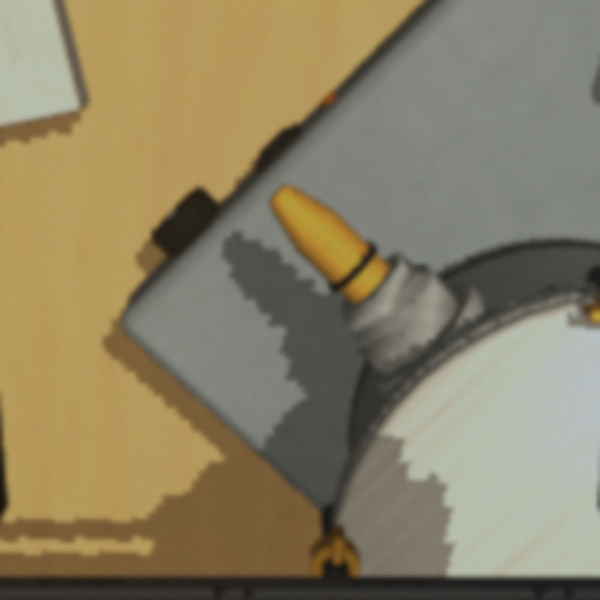

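The crop shows the nozzle tip at image (313.7,214) and the black ring at (338,239.5), with the nozzle out.

```bash
python3 - <<'E'
from h import *
s=r.get_state()
a,b=ray('wrist',(313.7,214),.092),ray('wrist',(337.7,239.5),.092);d=b-a;print('tip',a,'ring',b,np.linalg.norm(d),np.degrees(np.arctan2(d[1],d[0])))
print('corner',ray('wrist',(220+125/3,150+318/3),.042))
print(move([.471,.4154,.30],down(73)))
E
```

```text
tip [ 0.49717391 -0.28144176  0.092     ] ring [ 0.51926118 -0.3010802   0.092     ] 0.02955530055554716 -41.64123502484602
corner [ 0.44997068 -0.33971139  0.042     ]
(array([0.7036, 0.0409, 0.0015]), array([ 6.000e-02, -4.000e-02, -6.712e+01]))
```

Call:
play_rows(
  translation=[
    [0.054,0.0031,0],
    [0.054,0.0031,0],
    [0.054,0.0031,0],
    [0.054,0.0031,0],
    [0.054,0.0031,0],
    [0.054,0.0031,0],
    [0.054,0.0031,0],
    [0.054,0.0031,0],
    [0.054,0.0031,0],
    [0.054,0.0031,0],
    [0.054,0.0031,0],
    [0.054,0.0031,0],
    [0.0556,0.0037,0.0015],
    [0,0,0],
  ],
  delta_rot=[
    [0,0,0],
    [0,0,0],
    [0,0,0],
    [0,0,0],
    [0,0,0],
    [0,0,0],
    [0,0,0],
    [0,0,0],
    [0,0,0],
    [0,0,0],
    [0,0,0],
    [0,0,0],
    [0,0,0],
    [0,0,0],
  ],
  grip=[0.7,0.7,0.7,0.7,0.7,0.7,0.7,0.7,0.7,0.7,0.7,0.7,0.7,0.7],
)

```text
clock: 12.68
tool_pos: [0.4683, 0.4215, 0.2988]
eef_rot: [0.667, 0.745, 0.001, -0.002]
contact_force: [-0.4, -0.2, -0.6]
opening: 0.852
finger_force: 0.0
```

Call:
play_rows(
  translation=[
    [0,0,0],
    [0,0,0],
    [0,0,0],
    [0,0,0],
    [0,0,0],
    [0,0,0],
    [0,0,0],
    [0,0,0],
    [0,0,0],
  ],
  delta_rot=[
    [0,0,-9.6],
    [0,0,-9.6],
    [0,0,-9.6],
    [0,0,-9.6],
    [0,0,-9.6],
    [0,0,-9.6],
    [0,0,-9.5],
    [0,0,0],
    [0,0,0],
  ],
  grip=[0.7,0.7,0.7,0.7,0.7,0.7,0.7,0.7,0.7],
)

```text
clock: 13.8
tool_pos: [0.4716, 0.414, 0.2996]
eef_rot: [0.151, 0.989, -0.0, -0.0]
contact_force: [0.0, 0.1, -0.7]
opening: 0.85
finger_force: 0.0
```

```bash
python3 - <<'E'
from h import *
s=r.get_state();print(s['clock'],s['tool_pos'],yhead())
cal('wrist');im=r.snapshot('wrist');cv2.imwrite('pics/w4.png',im)
for d in r.silhouettes('wrist','thick_mould')[:2]:
    ys,xs=np.where(d['pixels']);print('sil',xs.mean(),ys.mean(),len(xs),d['confidence'],xs.min(),xs.max(),ys.min(),ys.max())
    for f in fit(d['pixels'],'wrist',(.064,.044,.05),(.471,.4154)): print(np.round(f,4))
E
```

```text
13.8 [0.47161894 0.41400225 0.29962465] 72.6633160188274
sil 383.96155526430755 79.32852774137177 4578 0.73 343 423 46 112
[  1.       0.471    0.4154 -90.    ]
[  1.       0.471    0.4154 -67.5   ]
[  1.       0.471    0.4154 -45.    ]
sil 324.779590625927 208.4621773954316 3371 0.69 301 350 173 246
[  0.0384   0.4737   0.4177 -16.8999]
[  0.0385   0.4737   0.4177 -16.7845]
[  0.0385   0.4737   0.4177 -16.7889]
```

View pics/w4.png

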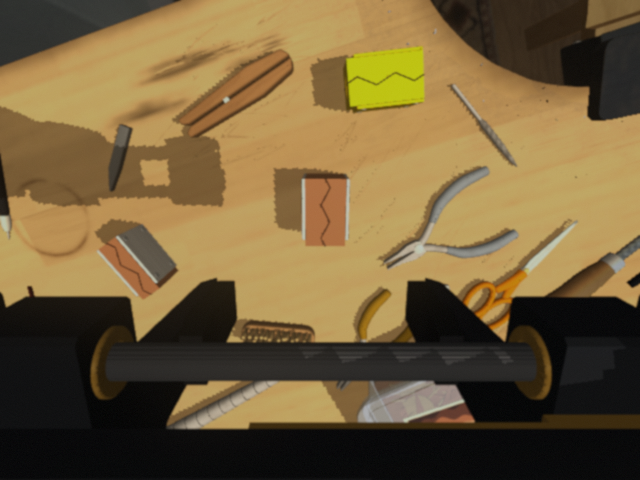

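The wrist view confirms the tan thick mould at (325,210), almost aligned with the fingers. The yellow decoy is at (386,78) and the thin mould at (138,260).

```bash
python3 - <<'E'
from h import *
P=np.array([ray('wrist',p,.05) for p in((303,175.5),(349.5,177),(348.5,246),(303,246))]);print(P.round(4),P.mean(0).round(4))
for a,b in((0,3),(1,2)): v=P[b]-P[a];print(np.linalg.norm(v),np.degrees(np.arctan2(v[1],v[0])))
c=(P.mean(0)+[.4737,.4177,.05])/2
print(c,move([c[0],c[1],.072],down(73.2)))
E
```

```text
[[0.435  0.4089 0.05  ]
 [0.4489 0.4489 0.05  ]
 [0.5117 0.4298 0.05  ]
 [0.4987 0.3881 0.05  ]] [0.4736 0.4189 0.05  ]
0.06708373113739564 -18.080563717047767
0.06571984373381379 -16.919674840470464
[0.47363474 0.41830886 0.05      ] (array([-0.0006,  0.0047,  0.2277]), array([-0.01,  0.01, -0.47]))
```

Call:
play_rows(
  translation=[
    [0,0.0045,0.05],
    [0,0,0.05],
    [0,0,0.05],
    [0,0,0.04],
    [0,0,0.025],
    [0,0,0.0125],
    [0,0,0],
    [0,0,0],
  ],
  delta_rot=[
    [0,0,-0.3],
    [0,0,0],
    [0,0,0],
    [0,0,0],
    [0,0,0],
    [0,0,0],
    [0,0,0],
    [0,0,0],
  ],
  grip=[0.6,0.6,0.6,0.6,0.6,0.6,0.6,0.6],
)

```text
clock: 14.9
tool_pos: [0.4736, 0.4189, 0.0734]
eef_rot: [0.147, 0.989, 0.001, 0.001]
contact_force: [-0.3, 0.2, -0.5]
opening: 0.796
finger_force: 0.0
```

Call:
play_rows(
  translation=[
    [0,0,0],
    [0,0,0],
    [0,0,0],
    [0,0,0],
    [0,0,0],
    [0,0,0],
  ],
  delta_rot=[
    [0,0,0],
    [0,0,0],
    [0,0,0],
    [0,0,0],
    [0,0,0],
    [0,0,0],
  ],
  grip=[-1,-1,-1,-1,-1,-1],
  squeeze=45,
)

```text
clock: 15.65
tool_pos: [0.4732, 0.4183, 0.0726]
eef_rot: [0.147, 0.989, 0.0, 0.0]
contact_force: [-0.2, -1.6, 4.8]
opening: 0.494
finger_force: 44.9
```

Call:
play_rows(
  translation=[
    [0,0,-0.01],
    [0,0,-0.04],
    [0,0,-0.06],
    [0,0,-0.06],
    [0,0,-0.03],
    [0,0,0],
    [0,0,0],
  ],
  delta_rot=[
    [0,0,0],
    [0,0,0],
    [0,0,0],
    [0,0,0],
    [0,0,0],
    [0,0,0],
    [0,0,0],
  ],
  grip=[-1,-1,-1,-1,-1,-1,-1],
)

```text
clock: 16.52
tool_pos: [0.4724, 0.4175, 0.2707]
eef_rot: [0.147, 0.989, -0.001, -0.001]
contact_force: [-0.4, 0.6, -2.2]
opening: 0.495
finger_force: 44.9
```

```bash
python3 - <<'E'
from h import *
s=r.get_state();print(s['clock'],s['tool_pos'],yhead(),s['opening']*88,s['finger_force'],s['contact_force'])
cal('wrist');im=r.snapshot('wrist');cv2.imwrite('pics/w5.png',im)
E
```

```text
16.525 [0.47238028 0.4174982  0.27068207] 73.11401854878146 43.53310065076256 44.89328630967066 [-0.4167786   0.64751705 -2.21019771]
```

View pics/w5.png

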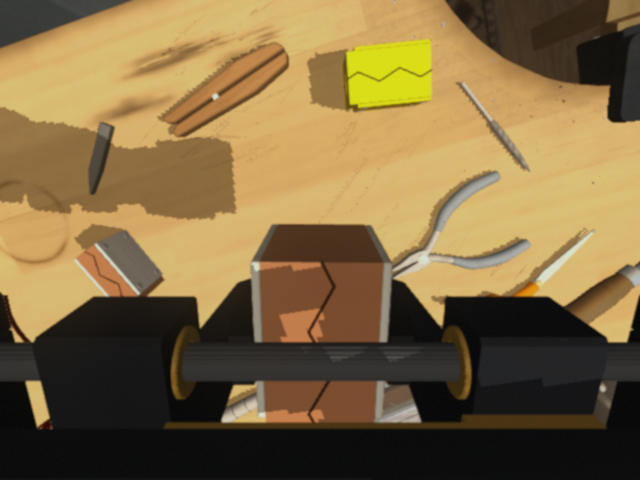

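The mould is held squarely, its rear end facing up in the image with the top rear edge at row 262. Now I'll work out its pose in the tool and the path to the nozzle.

```bash
cat > t.py <<'E'
from h import *
tip=np.array([.4972,-.2815,.092]);yaw=-39.7;xh=np.array([np.cos(np.radians(yaw)),np.sin(np.radians(yaw)),0])
E
python3 - <<'E'
from t import *
s=r.get_state();M=R.from_quat(s['eef_rot'])
# rear edges in tool frame
for p,h in(((253,262),.0226),((390,262),.0226),((272,225),.0726),((374,225),.0726)):
    print(M.inv().apply(ray('wrist',p,s['tool_pos'][2]-h)-s['tool_pos']).round(4))
off=0.032
for back in(.10,.045): 
    t=tip-back*xh-off*xh;t[2]=.092+.0476 if back<.1 else .24
    print(t,move(t,down(90+yaw)))
E
```

```text
[ 0.031  -0.0204  0.0227]
[0.0311 0.0217 0.0226]
[ 0.0305 -0.0211  0.0727]
[0.0305 0.0239 0.0726]
[ 0.39563926 -0.19718265  0.24      ] (array([-0.1052, -0.6102,  0.0322]), array([-0.22, -0.06, 22.82]))
[ 0.43795623 -0.23231488  0.1396    ] (array([-0.1561, -0.6312,  0.1326]), array([-0.22, -0.06, 22.82]))
```

Call:
play_rows(
  translation=[
    [-0.0118,-0.0521,0.0025],
    [-0.0118,-0.0521,0.0025],
    [-0.0118,-0.0521,0.0025],
    [-0.0118,-0.0521,0.0025],
    [-0.0118,-0.0521,0.0025],
    [-0.0118,-0.0521,0.0025],
    [-0.0118,-0.0521,0.0025],
    [-0.0118,-0.0521,0.0025],
    [-0.0118,-0.0521,0.0025],
    [-0.0118,-0.0521,0.0025],
    [-0.0118,-0.0521,0.0025],
    [-0.0118,-0.0521,0.0025],
    [0,0,0],
  ],
  delta_rot=[
    [0,0,0],
    [0,0,0],
    [0,0,0],
    [0,0,0],
    [0,0,0],
    [0,0,0],
    [0,0,0],
    [0,0,0],
    [0,0,0],
    [0,0,0],
    [0,0,0],
    [0,0,0],
    [0,0,0],
  ],
  grip=[-1,-1,-1,-1,-1,-1,-1,-1,-1,-1,-1,-1,-1],
)

```text
clock: 18.2
tool_pos: [0.4246, -0.2259, 0.2403]
eef_rot: [0.152, 0.988, -0.001, -0.002]
contact_force: [-0.1, 0.5, -1.7]
opening: 0.497
finger_force: 44.9
```

Call:
play_rows(
  translation=[
    [0,0,0],
    [0,0,0],
    [0,0,0],
    [0,0,0],
    [0,0,0],
  ],
  delta_rot=[
    [0,0,7.6],
    [0,0,7.6],
    [0,0,7.6],
    [0,0,0],
    [0,0,0],
  ],
  grip=[-1,-1,-1,-1,-1],
)

```text
clock: 18.82
tool_pos: [0.4267, -0.2203, 0.2416]
eef_rot: [0.338, 0.941, 0.0, -0.001]
contact_force: [-0.4, -0.1, -1.7]
opening: 0.495
finger_force: 44.9
```

```bash
python3 - <<'E'
from t import *
s=r.get_state();print(s['clock'],s['tool_pos'],yhead(),s['contact_force'],s['finger_force'],s['q'])
t=tip-.040*xh-.033*xh;t[2]=.1396;print(t,move(t,down(90+yaw)))
E
```

```text
18.825 [ 0.42671668 -0.22032454  0.24164768] 50.48746533821425 [-0.39548999 -0.14219068 -1.71940041] 44.8934936884325 [ 0.53907995  0.61112047 -0.24841175  2.05282029  0.2912495   0.51173029
  0.95958171]
[ 0.44103383 -0.23486995  0.1396    ] (array([-0.0204, -0.0021,  0.102 ]), array([-0.  , -0.08,  0.19]))
```

Call:
play_rows(
  translation=[
    [-0.0102,-0.001,0.034],
    [-0.0102,-0.001,0.034],
    [0,0,0.024],
    [0,0,0.01],
    [0,0,0],
    [0,0,0],
  ],
  delta_rot=[
    [0,0,0.2],
    [0,0,0],
    [0,0,0],
    [0,0,0],
    [0,0,0],
    [0,0,0],
  ],
  grip=[-1,-1,-1,-1,-1,-1],
)

```text
clock: 19.58
tool_pos: [0.4416, -0.2357, 0.141]
eef_rot: [0.341, 0.94, 0.0, 0.001]
contact_force: [0.2, -0.2, -1.4]
opening: 0.495
finger_force: 44.9
```

```bash
python3 - <<'E'
from t import *
s=r.get_state();print(s['clock'],s['tool_pos'],yhead(),s['contact_force'])
t=tip-.033*xh;t[2]=.1396;print(move(t,down(90+yaw)))
ims=[]
for c in('scene','side'):
    im=r.snapshot(c);cv2.imwrite(f'pics/{c}1.png',im);p=proj(c,tip).astype(int);print(c,p)
    q=im[p[1]-40:p[1]+40,p[0]-45:p[0]+35].copy();q=cv2.resize(q,(400,400),interpolation=cv2.INTER_CUBIC)
    for o,col in((tip,(0,0,255)),(s['tool_pos']+.033*xh-[0,0,.0476],(255,0,0))):
        u=((proj(c,o)-p+[45,40]+.5)*5).astype(int);cv2.circle(q,tuple(u),3,col,-1)
    ims.append(q)
cv2.imwrite('pics/c2.png',np.hstack(ims))
E
```

```text
19.575 [ 0.44164574 -0.23571208  0.14097644] 50.12610484318652 [ 0.20722722 -0.17057201 -1.43445882]
(array([-0.039 ,  0.0004,  0.0014]), array([ 0.04,  0.07, -0.17]))
scene [431 356]
side [380 301]
```

View pics/c2.png

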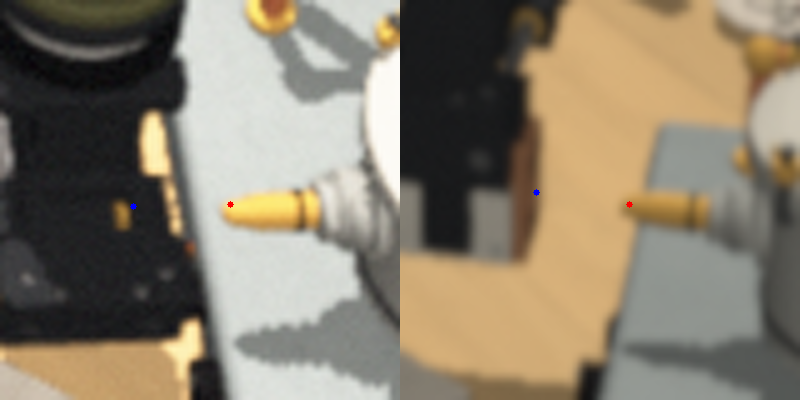

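The tip markers agree with the image to about 1–2 px. The mouth is lined up about 39 mm short of the tip, so I'll advance and watch the force.

Call:
play_rows(
  translation=[
    [-0.012,0,0.0014],
    [-0.012,0,0],
    [-0.01,0,0],
    [-0.004,0,0],
    [-0.002,0,0],
    [0,0,0],
    [0,0,0],
  ],
  delta_rot=[
    [0,0,0],
    [0,0,0],
    [0,0,0],
    [0,0,0],
    [0,0,0],
    [0,0,0],
    [0,0,0],
  ],
  grip=[-1,-1,-1,-1,-1,-1,-1],
)

```text
clock: 20.55
tool_pos: [0.4716, -0.261, 0.1387]
eef_rot: [0.341, 0.94, 0.0, -0.0]
contact_force: [0.7, -0.5, -0.8]
opening: 0.497
finger_force: 44.9
```

```bash
cat > st.py <<'E'
from t import *
s=r.get_state();t=tip-.033*xh;t[2]=.1396;F=np.array(s['contact_force']);print(s['clock'],s['tool_pos'],yhead(),'togo',move(t,down(90+yaw))[0],'axial',F@xh,F.round(2),s['finger_force'],s['moment'])
E
python3 st.py
```

```text
20.55 [ 0.47163401 -0.26101184  0.13873704] 50.12071025879528 togo [ 0.0002  0.0006 -0.0009] axial 0.8054182237725453 [ 0.66 -0.47 -0.78] 44.893495268770494 [-0.04029135  0.02478342 -0.00662208]
```

Call:
play_rows(
  translation=[
    [-0.002,0.0005,-0.0005],
    [-0.002,0,0],
    [-0.001,0,0],
    [0,0,0],
  ],
  delta_rot=[
    [0,0,0],
    [0,0,0],
    [0,0,0],
    [0,0,0],
  ],
  grip=[-1,-1,-1,-1],
)

```text
clock: 21.05
tool_pos: [0.4759, -0.264, 0.1392]
eef_rot: [0.341, 0.94, 0.0, -0.0]
contact_force: [0.1, 0.8, -0.9]
opening: 0.494
finger_force: 44.9
```

Call:
play_rows(
  translation=[
    [-0.001,0,0],
    [-0.001,0,0],
    [0,0,0],
    [0,0,0],
  ],
  delta_rot=[
    [0,0,0],
    [0,0,0],
    [0,0,0],
    [0,0,0],
  ],
  grip=[-1,-1,-1,-1],
)

```text
clock: 21.55
tool_pos: [0.4772, -0.265, 0.1392]
eef_rot: [0.341, 0.94, 0.0, -0.001]
contact_force: [-1.5, 3.1, -0.2]
opening: 0.494
finger_force: 44.9
```

```bash
python3 st.py
```

```text
21.55 [ 0.47719797 -0.26502109  0.13915547] 50.117691500319516 togo [ 0.0071  0.0001 -0.0004] axial -3.1539527033152712 [-1.5   3.13 -0.16] 44.90209457257052 [0.56331551 0.51572215 0.01698745]
```

Call:
play_rows(
  translation=[
    [-0.001,0,0],
    [-0.001,0,0],
    [-0.001,0,0],
    [0,0,0],
    [0,0,0],
  ],
  delta_rot=[
    [0,0,0],
    [0,0,0],
    [0,0,0],
    [0,0,0],
    [0,0,0],
  ],
  grip=[-1,-1,-1,-1,-1],
)

```text
clock: 22.18
tool_pos: [0.4793, -0.2667, 0.1391]
eef_rot: [0.341, 0.94, 0.0, -0.001]
contact_force: [-3.5, 4.6, -0.1]
opening: 0.497
finger_force: 44.9
```

```bash
python3 st.py; python3 st.py
```

```text
22.175 [ 0.47930172 -0.26674344  0.13914408] 50.123646632875065 togo [ 0.0098  0.     -0.0004] axial -5.641924802130406 [-3.5   4.62 -0.12] 44.91303008946488 [ 0.83594137  0.67340031 -0.01679726]
22.175 [ 0.47930172 -0.26674344  0.13914408] 50.123646632875065 togo [ 0.0098  0.     -0.0004] axial -5.641924802130406 [-3.5   4.62 -0.12] 44.91303008946488 [ 0.83594137  0.67340031 -0.01679726]
```

Call:
play_rows(
  translation=[
    [-0.001,0,0],
    [-0.001,0,0],
    [-0.0006,0,0],
    [0,0,0],
    [0,0,0],
    [0,0,0],
  ],
  delta_rot=[
    [0,0,0],
    [0,0,0],
    [0,0,0],
    [0,0,0],
    [0,0,0],
    [0,0,0],
  ],
  grip=[-1,-1,-1,-1,-1,-1],
)

```text
clock: 22.92
tool_pos: [0.4807, -0.2679, 0.1391]
eef_rot: [0.341, 0.94, 0.0, -0.002]
contact_force: [-3.7, 6.0, 1.9]
opening: 0.498
finger_force: 44.9
```

```bash
python3 st.py; python3 - <<'E'
from t import *
s=r.get_state();ims=[]
for c in('scene','side'):
    im=r.snapshot(c);p=proj(c,tip).astype(int)
    q=im[p[1]-40:p[1]+40,p[0]-35:p[0]+45].copy();ims.append(cv2.resize(q,(400,400),interpolation=cv2.INTER_CUBIC))
    if c=='scene':
        for d in r.silhouettes(c,'lever_grip')[:1]:
            ys,xs=np.where(d['pixels']);l=cv2.fitLine(np.c_[xs,ys].astype(np.float32),cv2.DIST_L2,0,.01,.01).ravel();P=np.array([ray(c,(l[2]+k*l[0],l[3]+k*l[1]),.136) for k in(-8,8)]);d=P[1]-P[0];print('lever',np.degrees(np.arctan2(d[1],d[0])))
cv2.imwrite('pics/c3.png',np.hstack(ims))
E
```

```text
22.925 [ 0.48068497 -0.26790264  0.13907182] 50.13826685697443 togo [ 0.0116  0.0001 -0.0005] axial -6.652115796298395 [-3.69  5.97  1.92] 44.930507006138214 [1.01078928 0.98536831 0.01543512]
lever -134.2362006104299
```

View pics/c3.png

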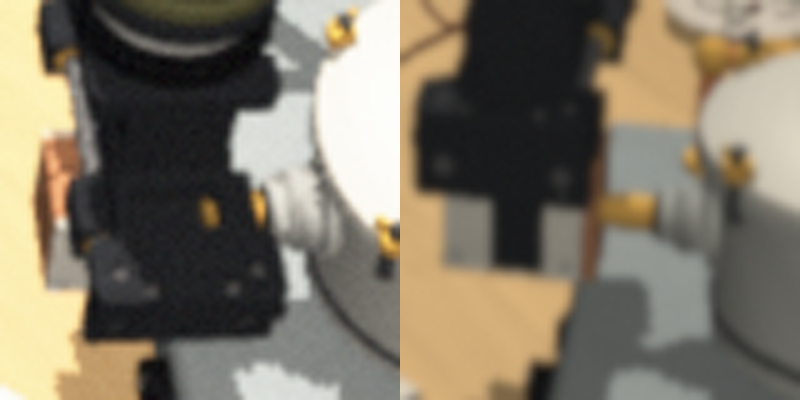

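The side view shows the mould face about 24 mm from the gland, which fits roughly 5–6 mm of press, with the ring close to its gland. I'll add a touch more, hold, and check the lever.

Call:
play_rows(
  translation=[
    [-0.0006,0,0],
    [0,0,0],
    [0,0,0],
    [0,0,0],
    [0,0,0],
    [0,0,0],
    [0,0,0],
    [0,0,0],
  ],
  delta_rot=[
    [0,0,0],
    [0,0,0],
    [0,0,0],
    [0,0,0],
    [0,0,0],
    [0,0,0],
    [0,0,0],
    [0,0,0],
  ],
  grip=[-1,-1,-1,-1,-1,-1,-1,-1],
)

```text
clock: 24.08
tool_pos: [0.481, -0.2682, 0.1391]
eef_rot: [0.341, 0.94, 0.0, -0.002]
contact_force: [-5.5, 5.0, 2.5]
opening: 0.493
finger_force: 44.9
```

```bash
python3 st.py; python3 - <<'E'
from t import *
A=[]
for i in range(6):
    im=r.snapshot('scene');A.append(np.array(r.get_state()['contact_force'])@xh)
print(np.round(A,2),np.mean(A))
for c in('scene','side'):
    if c=='side': im=r.snapshot(c)
    for d in r.look_for(c,'lever_grip')[:2]: print(c,np.round(d['point'],3),d['confidence'],proj(c,d['point']).round())
q=r.snapshot('scene')[250:370,400:520];s=r.snapshot('side')[230:350,360:480]
cv2.imwrite('pics/c4.png',cv2.resize(np.hstack([q,s]),(800,400),interpolation=cv2.INTER_CUBIC))
E
```

```text
24.075 [ 0.48099045 -0.26815913  0.13906816] 50.14042108476369 togo [ 0.012   0.0001 -0.0005] axial -7.391312604910919 [-5.46  4.99  2.46] 44.93594197338098 [1.03311829 0.95826941 0.09272041]
[-7.46 -7.71 -8.16 -7.95 -7.75 -7.27] -7.7164627349297845
side [0.461 0.204 0.03 ] 0.65 [276. 245.]
```

View pics/c4.png

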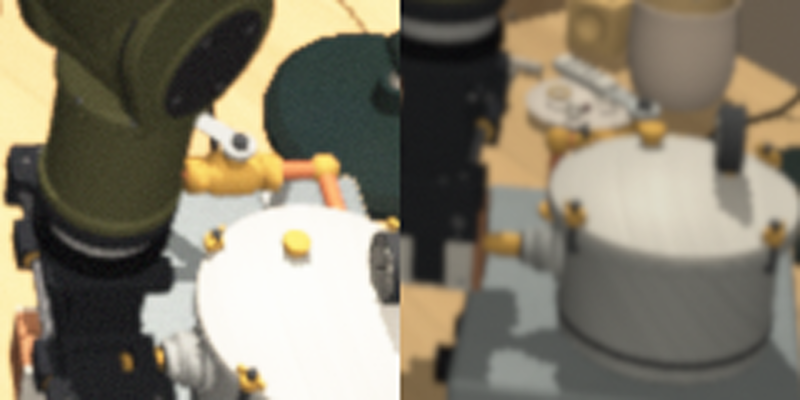

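Average axial force is 7.7 N, so the nozzle is in by about 5.7–6 mm. The side view shows the lever still at its half-open slant. Now I'll hold for the shot.

Call:
play_rows(
  translation=[
    [0,0,0],
    [0,0,0],
    [0,0,0],
    [0,0,0],
    [0,0,0],
    [0,0,0],
    [0,0,0],
    [0,0,0],
    [0,0,0],
    [0,0,0],
    [0,0,0],
    [0,0,0],
    [0,0,0],
    [0,0,0],
    [0,0,0],
    [0,0,0],
    [0,0,0],
    [0,0,0],
    [0,0,0],
    [0,0,0],
  ],
  delta_rot=[
    [0,0,0],
    [0,0,0],
    [0,0,0],
    [0,0,0],
    [0,0,0],
    [0,0,0],
    [0,0,0],
    [0,0,0],
    [0,0,0],
    [0,0,0],
    [0,0,0],
    [0,0,0],
    [0,0,0],
    [0,0,0],
    [0,0,0],
    [0,0,0],
    [0,0,0],
    [0,0,0],
    [0,0,0],
    [0,0,0],
  ],
  grip=[-1,-1,-1,-1,-1,-1,-1,-1,-1,-1,-1,-1,-1,-1,-1,-1,-1,-1,-1,-1],
)

```text
clock: 27.12
tool_pos: [0.481, -0.2682, 0.139]
eef_rot: [0.341, 0.94, 0.0, -0.002]
contact_force: [-5.1, 6.3, 3.2]
opening: 0.495
finger_force: 44.9
```

Call:
play_rows(
  translation=[
    [0,0,0],
    [0,0,0],
    [0,0,0],
    [0,0,0],
    [0,0,0],
    [0,0,0],
    [0,0,0],
    [0,0,0],
    [0,0,0],
    [0,0,0],
    [0,0,0],
    [0,0,0],
  ],
  delta_rot=[
    [0,0,0],
    [0,0,0],
    [0,0,0],
    [0,0,0],
    [0,0,0],
    [0,0,0],
    [0,0,0],
    [0,0,0],
    [0,0,0],
    [0,0,0],
    [0,0,0],
    [0,0,0],
  ],
  grip=[-1,-1,-1,-1,-1,-1,-1,-1,-1,-1,-1,-1],
)

```text
clock: 28.62
tool_pos: [0.481, -0.2682, 0.1391]
eef_rot: [0.341, 0.94, 0.0, -0.002]
contact_force: [-4.9, 6.8, 2.4]
opening: 0.495
finger_force: 44.9
```

```bash
python3 st.py; python3 - <<'E'
from t import *
a,b=ray('side',(433.5,261.5),.136),ray('side',(407.4,248.6),.136);d=b-a;print(a,b,np.linalg.norm(d),np.degrees(np.arctan2(d[1],d[0])))
A=[]
for i in range(6): r.snapshot('side');A.append(np.array(r.get_state()['contact_force'])@xh)
print(np.mean(A))
E
```

```text
28.625 [ 0.481007   -0.26816509  0.13905945] 50.13770117494775 togo [ 0.012   0.     -0.0005] axial -8.094791993955983 [-4.87  6.81  2.41] 44.935981053786236 [1.02649033 1.03854208 0.0124186 ]
[ 0.65326662 -0.25449943  0.136     ] [ 0.64180355 -0.17218555  0.136     ] 0.083108218082068 97.92804830780736
-7.7997571752542045
```

```bash
python3 -c "
from plant import r
print(r.finish_job())"
```

```text
the job is handed in; nothing more can be done
None
```

I handed the job in with the thick mould still held and pressed on the nozzle. From the spring force, the nozzle is in about 6 mm (7.8 N), and it was held there over 4 s. The lever measures about 45–48°. No verdict came back.

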